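Index the turntable fixture two notches on and clamp it

ROBOT

A 6-joint arm with a two-finger parallel gripper is mounted at the origin on the work surface. World frame = base frame: x ahead of the robot, y to its left, z up, the work surface at z = 0. Lengths are in m, angles in rad, forces in N, time in s.
With the tool pointing down it reaches from about 0.375 to 0.9 m from the base axis. Payload 3.1 kg.
Tool frame: the origin (TCP) lies between the finger pads; the fingertips stand 19 mm ahead of it and the grasp point (between the pads) is the TCP; z points along the fingers, y is the direction in which the jaws open and shut (so a half turn about z gives the same grasp; the last joint's range is limited). The gripper opens to 87 mm and grips with 3 to 60 N. Pads are 19 mm wide; open, the fingers measure 117 mm over their backs; the gripper's body (75 mm by 190 mm) begins 51 mm behind the grasp point.
Start: joints at [-1.49, 0.527, 1.433, -0, 1.181, -0.178], TCP at [0.16, -0.604, 0.242] pointing down, gripper open.
Joint ranges: [-3.08, 3.08], [-0.75, 2.2], [0.22, 2.44], [-1.43, 4.57], [0, 2.65], [-2.85, 2.85]. Speed limits (rad/s): [2.79, 2.79, 3.14, 3.14, 3.14, 3.14].

INTERFACE

Orientations are given as a unit quaternion [x, y, z, w].
In Python, from rig import robot gives the robot as it stands.
- The arm moves only by the tool apply_moves, never from a script. Its argument "series" is a list of rows, each a list of 7 numbers: the shift along the tool's x, y, z in cm, then the turn, a rotation vector about the tool's x, y, z in degrees, then the opening, from 0 (shut) to 1 (fully open). In form: [[dx, dy, dz, rx, ry, rz, grip], ...]. A call has 1 to 5 rows; each row is the pose to reach, as a shift and turn from the pose commanded when the call began, along the tool's axes at that moment; what a row does not reach only later rows make up. A row lasts 1/12 s, in which the tool goes at most 41.7 mm and 7.16 degrees, less where a joint would pass 70% of its speed; a pose out of reach is approached as far as the arm can. A call with a gripper value outside its range is refused whole. The fingers move at their own pace and stop on an object; "newtons" is the grip in N (left out, the last holds). Time passes only in rows, so rows that repeat a pose let the fingers close. It gives the time, the measured TCP pose, the force and the opening at its end, in the units of the state.
- robot.get_obs(): the state, without advancing time (a new reading comes with each control period).
- robot.camera(name): name is "scene" or "side" or "wrist"; returns the picture (384x512x3 uint8, red, green, blue); there is no depth.
- robot.camera_params(name): a dict with "mtx" (3x3 intrinsics, pixels), "origin" and "rotation" of the camera in the world. Camera axes: x right, y down, z forward; pixel columns grow to the right and rows downward; lengths in m; the calibration is good to about 2 mm. A picture is of the moment at which its call begins: read the wrist's pose just before it. camera_params takes no time and is no camera call; for the wrist camera it gives the pose at the moment of the call.
- robot.hand_in(): hands the job in, once; it reports no verdict.
The state is a dict: "time": time; "q": joint angles; "joint_velocities": joint speeds; "joint_torque": joint torques, N m; "position": TCP position; "tool_rot": TCP orientation; "ft_force": force on the tool from outside, world axes, zero at the start; "moment": the same for the moment, N m; "grip_width": finger opening in m.
Only numpy, scipy, OpenCV 4.12 (cv2) and the standard library are available. Lean on these libraries where they do the work, as an engineer would, in place of code of your own. Each camera call takes 0.05 s, during which the arm holds its last target. There are 200 camera calls.

TASK

Turn the housing in the bench indexing fixture two notches on: pull the sprung index knob up out of its notch, swing its arm anticlockwise (seen from above) over the first notch and let the pin snap fully home in the second, without leaning hard on the pin. Then swing the ball-ended clamp lever clockwise until it is up against its stop, firmly but without forcing it, and leave the tools and parts lying around where they are.

Things in the scene. Friction and masses are not known exactly. Their poses are not given: they have to be found in the camera images.
- fixture: Indexing fixture bolted to the bench: square dark grey foot 270 x 270 x 14 mm, round casting on it, steel notched ring on that. Origin: centre of the underside, on the dial's axis; z up. At no yaw the home notch lies 70 deg clockwise of its +x and the clamp lever on its +y side. Four 18 mm bolt heads, 8 mm high, on the foot's corners.
- dial_axis (a point): Dial's vertical axis at the ring's upper face, 54 mm above the bench. Ring radii 84 and 113 mm. Anticlockwise from the home notch come three notches at about 60, 100 and 135 deg, in one segment re-set by hand per job: all three together lie up to 14 deg either way, and nothing measures it. Notches: 12 mm wide, 8 deep, open at the rim, visible from above.
- dial (a joint): Turn of the dial (aluminium disc of 160 mm diameter carrying the housing and the index arm), rad, anticlockwise seen from above positive, 0 with the pin in the home notch. Turns in its bearing with about 0.1 N m friction once the pin is out; travel ends at 2.7.
- plunger (a joint): How far the sprung plunger (knob and pin together) is drawn up, m: 0 = fully home in a notch, about 0.007 = the pin's end rests on the ring's upper face, 0.012 = upper stop. The spring pushes it down with about 6 N at 0 and 12 N at 0.012, plus 1.3 N weight.
- knob_grip (a point): Middle of the black round pull knob on its axis: head 36 mm across, 23 mm high, top 13 mm above this point, which is 111 mm above the bench with the pin home. It stands 100 mm from the dial's axis on a 30 mm wide arm (upper face 71 mm above the bench, knob's collar to 92) and spins freely, so a grasp need not turn with the arm. The housing on the dial reaches 89 mm.
- pin: Index pin under the arm: steel, 10 mm diameter, on the knob's axis. Origin: centre of its lower end (47 mm above the bench when home, z up); 1 mm play to each side in a notch. It rises and drops with the knob.
- clamp (a joint): Clamp lever, rad: 0 = slack stop, 0.9 = tight stop, clockwise seen from above positive. It starts slack, somewhere between 0 and 0.2, stays where it is left and drags with about 0.45 N m (6 N at the ball).
- clamp_ball (a point): Centre of the black ball, 25 mm diameter, at the end of the clamp lever, 78 mm above the bench. The 10 mm rod slopes down from it to the hub.
- clamp_pivot (a point): Point on the clamp lever's vertical axis, at the ball's height (78 mm above the bench), 75 mm from the ball. The hub below it is 28 mm across, its top 62 mm above the bench.
- bush: Bystander: brass bush, 28 mm across, 20 mm high, standing on the fixture's foot. Origin: centre of its underside.
- spanner: Bystander: steel spanner, 160 mm long, lying on the bench by the fixture.
- screw_dish: Bystander: round steel dish, 68 mm across, 24 mm high, beside the fixture. Origin: centre of its underside.
- screwdriver: Bystander: screwdriver, 200 mm long, lying on the bench.
- oil_bottle: Bystander: oil bottle, 44 mm across, 120 mm high. Origin: centre of its underside.
- pliers: Bystander: pliers, about 160 mm long, lying on the bench.
- parts_tray: Bystander: low black tray, 160 x 110 x 35 mm. Origin: centre of its underside.
- mallet: Bystander: hammer, 250 mm long, lying on the bench.

How it is judged:
On the way, in this order (a step that is already met when the one before it is completed fails the run):
1. the pin is drawn clear of the home notch and the dial is on its way round (value of joint plunger above 0.005 m and value of joint dial above 0.2 rad), for 0.1 s.
2. the pin is home in the second notch (value of joint plunger below 0.0015 m and value of joint dial between 1.4 and 2.05 rad), for 0.2 s.
3. the clamp lever is up against its tight stop (value of joint clamp above 0.84 rad), for 0.2 s.
At the end, for the whole second after the job is handed in: The index pin is fully home (within 1.5 mm) in the second notch anticlockwise from where it started (dial at 100 deg, give or take what the segment's setting shifts it), and after that the clamp lever has been brought to its tight stop (within 0.06 rad) and both stay so (all of step 2 and value of joint clamp above 0.84 rad); the robot touches nothing.
It fails at once if the index pin is pressed against the ring with more than 35 N (contact force between pin and anything else above 35 N).
It fails at once if the clamp lever is pushed with more than 45 N (contact force between clamp and anything else above 45 N).
It fails at once if a bystander is moved by more than 20 mm (distance of any of bush, spanner, screw_dish, screwdriver, oil_bottle, pliers, parts_tray, mallet from where it was at the start of the episode above 0.02 m).
It also fails if it takes over 61 s, if anything falls off the work surface, if the arm or the gripper's body presses on something with over 40 N, if the wrist force passes 120 N, or if a joint passes its speed limit or range.

## Working session

There is one attempt and no reset: what is moved stays moved. The work goes in short steps, Python scripts to look and compute and a tool call to move; the robot and the scene stay as the last step left them, time stands still between calls to the robot, and variables do not carry over. Pictures are saved under pics/ and viewed, about 8 in all and at most 12, crops included, and the job is handed in when it is done.

Besides the shell and the picture viewer there is one more tool, called as name(argument=value, ...) on one line, values as JSON. apply_moves: Moves the arm, as the interface text tells. Its arguments: {"type":"object","properties":{"series":{"type":"array"},"newtons":{"type":"number"}},"required":["series"]}

```bash
mkdir -p pics; ls; cat > h.py <<'E'
import numpy as np, cv2, json
from rig import robot
def snap(n,f):
    p=robot.camera_params(n); im=robot.camera(n)
    cv2.imwrite(f'pics/{f}.png',cv2.cvtColor(im,cv2.COLOR_RGB2BGR))
    json.dump({k:np.asarray(p[k]).tolist() for k in('mtx','origin','rotation')},open(f'pics/{f}.json','w'))
    return im
def P(f):
    d=json.load(open(f'pics/{f}.json')); return [np.array(d[k]) for k in('mtx','origin','rotation')]
def ray(f,uv):
    K,o,R=P(f); d=R@np.linalg.solve(K,[uv[0],uv[1],1.]); return o,d/np.linalg.norm(d)
def plane(f,uv,z):
    o,d=ray(f,uv); return o+d*(z-o[2])/d[2]
def tri(*fu):
    A=np.zeros((3,3));b=np.zeros(3);rs=[ray(f,u) for f,u in fu]
    for o,d in rs:
        M=np.eye(3)-np.outer(d,d);A+=M;b+=M@o
    x=np.linalg.solve(A,b); return x,[np.linalg.norm(np.cross(x-o,d)) for o,d in rs]
def proj(f,X):
    K,o,R=P(f); c=K@(R.T@(np.array(X)-o)); return c[:2]/c[2]
E
python3 - <<'E'
from h import *
a=snap('scene','scene0');b=snap('side','side0')
for n in('scene0','side0'): print(P(n))
cv2.imwrite('pics/a.png',cv2.vconcat([cv2.imread('pics/scene0.png'),cv2.imread('pics/side0.png')])[:, :]) 
print(robot.get_obs())
E
```

```text
pics
[array([[404.88504006,   0.        , 258.22894182],
       [  0.        , 404.88504006, 198.61383402],
       [  0.        ,   0.        ,   1.        ]]), array([1.28435872, 0.15534673, 1.31097511]), array([ 0.63701105,  0.72290397, -0.19980029, -0.17806353])]
[array([[347.75117131,   0.        , 260.1288558 ],
       [  0.        , 347.75117131, 191.82464289],
       [  0.        ,   0.        ,   1.        ]]), array([ 0.28900988, -0.54339295,  0.88929916]), array([ 0.91592694, -0.20516484,  0.07321048, -0.33708374])]
{'time': 0.1, 'q': array([-1.49051646e+00,  5.28376859e-01,  1.43377593e+00, -1.64609774e-05,
        1.18141393e+00, -1.78501875e-01]), 'joint_velocities': array([ 0.00145826, -0.00231284, -0.00310088, -0.00083529, -0.00030328,
        0.00135737]), 'joint_torque': array([ 4.94838696e-05, -4.40987062e+01, -1.77150536e+01,  6.34524389e-02,
        5.34180191e-02, -4.58953980e-05]), 'position': array([ 0.15991124, -0.60354616,  0.24066665]), 'tool_rot': array([ 9.91639786e-01,  1.29033172e-01,  4.08524971e-05, -9.86214933e-04]), 'ft_force': array([-0.36940976,  0.06424046, -0.27063048]), 'moment': array([-0.00201526,  0.00645342,  0.05220341]), 'grip_width': 0.08714723758506623}
```

View pics/scene0.png

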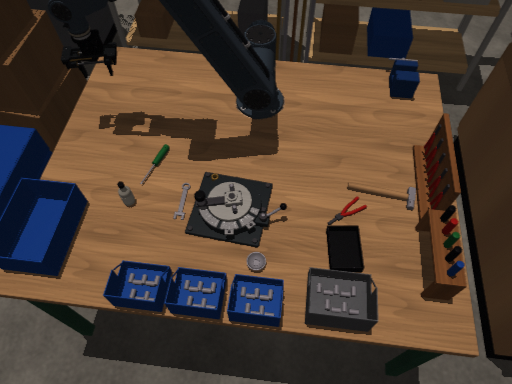

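View pics/side0.png

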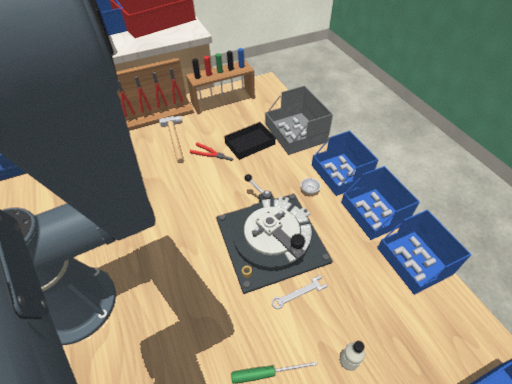

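The scene view shows the fixture at about (230,208), with the knob at (200,197) and the clamp ball at (283,206). In the side view the knob is at (298,241) and the ball at (248,178). The rotations are quaternions. Next I'll zoom in.

```bash
sed -i "s/    d=json.load.*/    d=json.load(open(f'pics\/{f}.json')); r=[np.array(d[k]) for k in('mtx','origin','rotation')]; r[2]=Rotation.from_quat(r[2]).as_matrix() if r[2].size==4 else r[2]; return r/; 1a from scipy.spatial.transform import Rotation" h.py
python3 - <<'E'
from h import *
a=cv2.imread('pics/scene0.png')[165:255,175:295];b=cv2.imread('pics/side0.png')[165:295,205:335]
a=cv2.resize(a,(400,300),interpolation=3);b=cv2.resize(b,(400,400),interpolation=3)
c=np.zeros((400,800,3),np.uint8);c[:300,:400]=a;c[:,400:]=b;cv2.imwrite('pics/c1.png',c)
print(tri(('scene0',(200,197)),('side0',(298,241))))
print(tri(('scene0',(283,206)),('side0',(248,178))))
E
```

```text
(array([ 0.58544487, -0.13504169,  0.10688871]), [np.float64(0.00209371932477292), np.float64(0.0020937193247729195)])
(array([0.56793965, 0.15447619, 0.07650546]), [np.float64(0.002658911311434987), np.float64(0.0026589113114349368)])
```

View pics/c1.png

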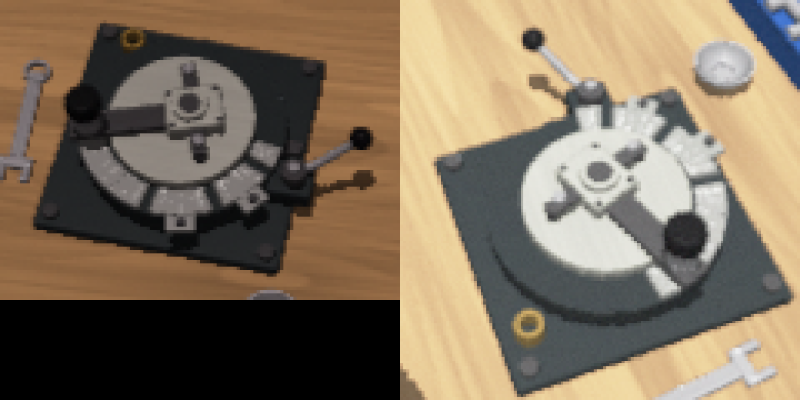

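The zoom shows the knob on the arm at (83,103) in the scene crop and (685,235) in the side crop. The arm points to the spanner side, the notched segments follow anticlockwise, and the four bolt heads are visible. Next I'll get the axis and pivot from the bolts and hub.

```bash
cat >> h.py <<'E'
def ca(u,v): return (175+u*.3-.35,165+v*.3-.35)
def cb(u,v): return (205+(u-400)*.325-.35,165+v*.325-.35)
E
python3 - <<'E'
from h import *
B=[]
for s,t in [((112,30),(529,367)),((309,70),(452,161)),((266,252),(669,95)),((50,210),(770,282))]:
    x,e=tri(('scene0',ca(*s)),('side0',cb(*t)));B.append(x);print('bolt',x.round(4),np.round(e,4))
B=np.array(B);c=B.mean(0);print('centre',c)
k=tri(('scene0',ca(83,103)),('side0',cb(685,235)));print('knob',k)
b=tri(('scene0',ca(360,138)),('side0',cb(533,39)));print('ball',b)
h=tri(('scene0',ca(292,172)),('side0',cb(592,88)));print('hub',h)
print('dial centre bore', tri(('scene0',ca(188,103)),('side0',cb(599,170))))
d=k[0]-c;print('knob r',np.hypot(*d[:2]),np.degrees(np.arctan2(d[1],d[0])))
d=b[0]-h[0];print('lever',np.hypot(*d[:2]),np.degrees(np.arctan2(d[1],d[0])))
for i in range(4):
    e=B[(i+1)%4]-B[i];print(np.hypot(*e[:2]),np.degrees(np.arctan2(e[1],e[0])))
im=snap('wrist','w0');print(P('w0'))
E
```

```text
bolt [ 0.4274 -0.1467  0.0183] [0.0038 0.0038]
bolt [0.4492 0.0887 0.016 ] [0.0003 0.0003]
bolt [0.6854 0.0688 0.0212] [0.0018 0.0018]
bolt [ 0.6637 -0.1669  0.0183] [0.0012 0.0012]
centre [ 0.55643051 -0.03903479  0.01844587]
knob (array([ 0.58218312, -0.13662635,  0.11109363]), [np.float64(0.00192553780936951), np.float64(0.0019255378093696682)])
ball (array([0.56858942, 0.15411929, 0.07879184]), [np.float64(0.0014257291478850657), np.float64(0.0014257291478851014)])
hub (array([0.60427418, 0.0868441 , 0.05398717]), [np.float64(0.000981768810509822), np.float64(0.0009817688105097345)])
dial centre bore (array([ 0.55406433, -0.03072534,  0.08847248]), [np.float64(0.00082292264100539), np.float64(0.0008229226410054606)])
knob r 0.10093220354037653 -75.21766923519439
lever 0.07615349139065995 117.9428135623041
0.2363615656851087 84.72666509539066
0.2370666542378613 -4.802445042477246
0.23672051639874797 -95.25985978547284
0.23711964789455192 175.11071476953884
[array([[266.22817134,   0.        , 253.7925719 ],
       [  0.        , 266.22817134, 193.65969182],
       [  0.        ,   0.        ,   1.        ]]), array([ 0.23356641, -0.58452876,  0.38318603]), array([[ 0.25753181, -0.92729404, -0.27166731],
       [-0.9662677 , -0.24773227, -0.07039497],
       [-0.00202392,  0.28063229, -0.95981322]])]
```

The numbers agree with the text: the bolt square's centre gives the axis at (0.556,-0.039) with yaw ≈ -5°. The knob radius is 101 mm at -75°, height 0.111, and the lever is 76 mm. I'll move over the knob, turning the tool so its axes line up with the world's.

apply_moves(series=[[1.7, -1.1, 0, 0, 0, 4, 1], [5.0, -3.3, 0, 0, 0, 9, 1], [8.4, -5.5, 0, 0, 0, 14.8, 1], [11.7, -7.6, 0, 0, 0, 14.8, 1], [15.1, -9.8, 0, 0, 0, 14.8, 1]])

```text
time: 0.57
position: [0.2815, -0.4694, 0.2412]
tool_rot: [1.0, -0.0, -0.0, -0.0]
ft_force: [1.6, 0.6, 0.6]
grip_width: 0.0868
```

apply_moves(series=[[2.7, -3, 0, 0, 0, 0, 1], [5.4, -6, 0, 0, 0, 0, 1], [8.1, -9, 0, 0, 0, 0, 1], [10.8, -12, 0, 0, 0, 0, 1], [13.5, -15, 0, 0, 0, 0, 1]])

```text
time: 0.98
position: [0.4167, -0.3189, 0.2415]
tool_rot: [1.0, 0.0, -0.0, -0.0]
ft_force: [0.8, -1.2, -0.3]
grip_width: 0.0869
```

apply_moves(series=[[2.7, -3, 0, 0, 0, 0, 1], [5.4, -6, 0, 0, 0, 0, 1], [8.1, -9, 0, 0, 0, 0, 1], [10.8, -12, 0, 0, 0, 0, 1], [13, -14.5, 0, 0, 0, 0, 1]])

```text
time: 1.4
position: [0.5471, -0.1731, 0.2414]
tool_rot: [1.0, 0.001, 0.0, -0.0]
ft_force: [0.3, -0.0, 0.6]
grip_width: 0.0871
```

apply_moves(series=[[1.2, -1.3, 0, 0, 0, 0, 1], [1.2, -1.3, 0, 0, 0, 0, 1], [1.2, -1.3, 0, 0, 0, 0, 1]])

```text
time: 1.65
position: [0.5578, -0.1617, 0.2411]
tool_rot: [1.0, 0.002, -0.001, 0.0]
ft_force: [-0.2, -0.0, -0.1]
grip_width: 0.0873
```

```bash
python3 - <<'E'
from h import *
im=snap('wrist','w1');o=robot.get_obs();print(o['time'],o['position'],o['tool_rot'],o['q'],P('w1')[1])
print(proj('w1',[.5821,-.1357,.111]),proj('w1',[.5686,.1541,.078]),proj('w1',[.5564,-.039,.054]))
E
```

```text
1.7 [ 0.55721    -0.16256214  0.24114836] [ 9.99999537e-01  6.90044793e-04 -6.70020914e-04  3.33814792e-05] [-4.75945318e-01  4.68265292e-01  1.54652956e+00 -7.46091033e-04
  1.12795797e+00  1.09379101e+00] [ 0.6341487  -0.16184331  0.38353144]
[228.30260747 167.60165867] [-16.85054343 172.53973613] [156.67157771 178.78766624]
```

View pics/w1.png

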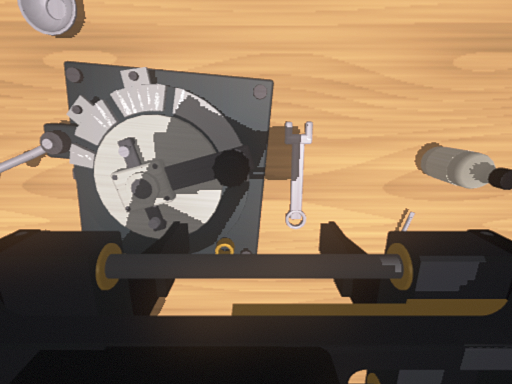

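The wrist view shows the knob at about (231,167), 3 px from the prediction, and the notched segment at upper left. I'll zoom in with candidate-angle ticks on the ring face to read off the notches.

```bash
python3 - <<'E'
from h import *
im=cv2.imread('pics/w1.png');s=4;x0,y0=60,55
c=cv2.resize(im[y0:y0+150,x0:x0+200],None,fx=s,fy=s,interpolation=2)
c=np.clip(c.astype(float)*1.3,0,255).astype(np.uint8)
A=np.array([.5564,-.039])
for d in range(-20,75,5):
    t=np.radians(d)
    for r0,r1 in [(.113,.119 if d%10 else .125)]:
        p=[tuple(int(round(v)) for v in (proj('w1',[*(A+r*np.array([np.cos(t),np.sin(t)])),.054])+.5-[x0,y0])*s) for r in(r0,r1)]
        cv2.line(c,p[0],p[1],(0,0,255) if d%10 else (0,255,0),1)
    if d%20==0: cv2.putText(c,str(d),p[1],0,.5,(255,0,255),1)
cv2.imwrite('pics/c2.png',c)
E
```

```text
(no output)
```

View pics/c2.png

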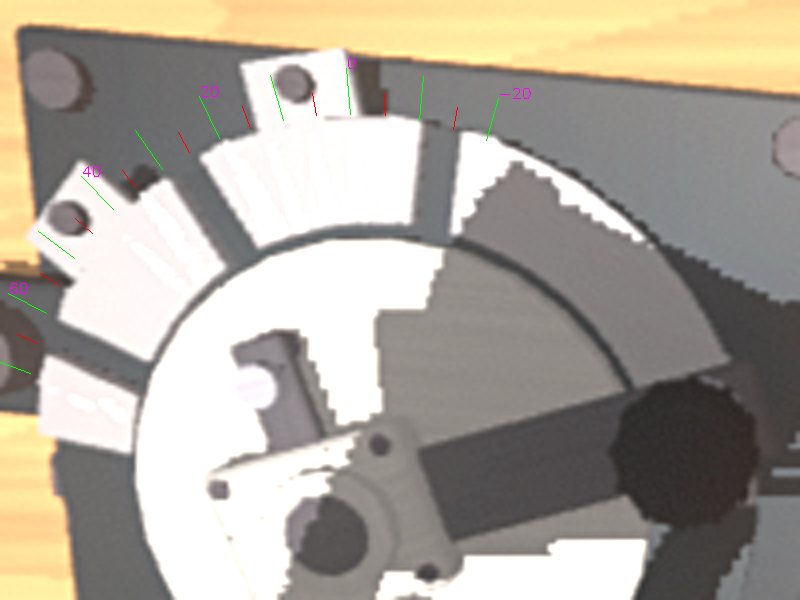

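The crop shows three clear notches. The first has rim edges at (421,125) and (459,133), the second at (202,155) and (170,182), and the third at (57,320) and (45,355). The knob's centre is at (685,450).

```bash
python3 - <<'E'
from h import *
A=np.array([.5564,-.039])
f=lambda u,v:(60+u/4-.5+.1,55+v/4-.5+.1)
for nm,a,b in [('1 rim',(421,125),(459,133)),('1 in',(412,222),(448,236)),('2 rim',(202,155),(170,182)),('2 in',(257,250),(224,268)),('3 rim',(57,320),(45,355))]:
    p=[plane('w1',f(*q),.054)[:2] for q in(a,b)];m=(p[0]+p[1])/2-A
    print(nm,np.linalg.norm(p[0]-p[1]).round(4),'r',np.hypot(*m).round(4),'ang',np.degrees(np.arctan2(m[1],m[0])).round(2))
k=tri(('w1',f(685,450)),('scene0',ca(83,103)),('side0',cb(685,235)));print(k)
print(plane('w1',f(685,450),.113))
# ring inner/dial circle: bolts from wrist
for q in [(57,78)]:print(plane('w1',f(*q),.022))
print(plane('w1',(73.5,74.5),.022),plane('w1',(260,91.5),.022))
E
```

```text
1 rim 0.011 r 0.1119 ang -13.23
1 in 0.011 r 0.0838 ang -14.03
2 rim 0.0128 r 0.1096 ang 26.76
2 in 0.0118 r 0.0814 ang 27.0
3 rim 0.0119 r 0.1094 ang 63.28
(array([ 0.58229031, -0.13723487,  0.11105447]), [np.float64(0.0011670552544948661), np.float64(0.002483784905352684), np.float64(0.0014007807958170678)])
[ 0.58301734 -0.13852457  0.113     ]
[0.68264363 0.06330075 0.022     ]
[0.68218048 0.06382405 0.022     ] [ 0.66337531 -0.16966165  0.022     ]
```

The wrist view is offset about 4 mm from the fixed cameras. Once that common offset is taken out, the radii and spacings fit: 113, 85 and 100 mm radii, notches at -11, 28.5 and 63.5 deg. The second notch is therefore about 103 deg on from home. I'll descend onto the knob and close very lightly to feel the centring.

apply_moves(series=[[1.5, -1.5, 2, 0, 0, 0, 1], [2.5, -2.5, 5, 0, 0, 0, 1], [2.5, -2.5, 8.5, 0, 0, 0, 1], [2.5, -2.5, 11, 0, 0, 0, 1], [2.5, -2.5, 12.5, 0, 0, 0, 0.9]], newtons=4)

```text
time: 2.12
position: [0.58, -0.1383, 0.1134]
tool_rot: [1.0, -0.001, -0.003, -0.001]
ft_force: [0.9, -0.1, 0.6]
grip_width: 0.0845
```

apply_moves(series=[[0, 0, 0, 0, 0, 0, 0.6], [0, 0, 0, 0, 0, 0, 0.6], [0, 0, 0, 0, 0, 0, 0.55], [0, 0, 0, 0, 0, 0, 0.5], [0, 0, 0, 0, 0, 0, 0.5]], newtons=4)

```text
time: 2.53
position: [0.5835, -0.1384, 0.1182]
tool_rot: [1.0, -0.0, 0.001, 0.001]
ft_force: [-0.4, -0.3, 0.2]
grip_width: 0.0549
```

```bash
python3 - <<'E'
from h import *
o=robot.get_obs();print(o['time'],o['position'],o['ft_force'],o['grip_width'])
im=snap('wrist','w2');cv2.imwrite('pics/c3.png',cv2.cvtColor(im,4))
E
```

```text
2.5333 [ 0.58352926 -0.13838674  0.11822931] [-0.35152664 -0.32413572  0.18438389] 0.05487220036162575
```

View pics/c3.png

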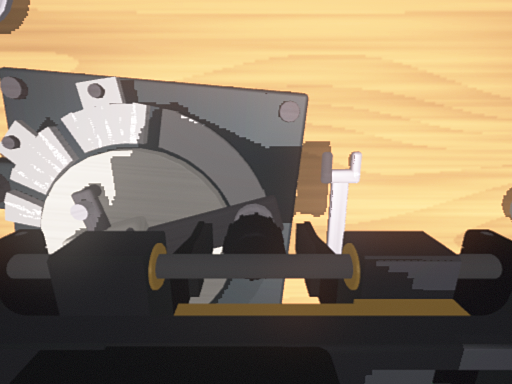

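The knob at column ~252 sits midway between the fingers (210 and 297), so it's centred. I'll close lightly.

apply_moves(series=[[0, 0, 0.2, 0, 0, 0, 0.45], [0, 0, 0.2, 0, 0, 0, 0.42], [0, 0, 0.2, 0, 0, 0, 0.4], [0, 0, 0.2, 0, 0, 0, 0.38], [0, 0, 0.2, 0, 0, 0, 0.36]], newtons=4)

```text
time: 3.0
position: [0.5829, -0.1381, 0.1148]
tool_rot: [1.0, 0.0, 0.0, 0.0]
ft_force: [-1.0, -1.9, 0.6]
grip_width: 0.0351
```

apply_moves(series=[[0, 0, 0, 0, 0, 0, 0.36], [0, 0, 0, 0, 0, 0, 0.36], [0, 0, 0, 0, 0, 0, 0.36]], newtons=4)

```text
time: 3.25
position: [0.5829, -0.138, 0.1147]
tool_rot: [1.0, 0.0, 0.0, 0.0]
ft_force: [-0.2, -2.5, 1.8]
grip_width: 0.0351
```

A 2.5 N imbalance says the knob sits a hair toward -y. I'll shift 0.4 mm and firm up the grip in stages.

apply_moves(series=[[0, 0.04, 0, 0, 0, 0, 0.36], [0, 0.04, 0, 0, 0, 0, 0.34]], newtons=8)

```text
time: 3.42
position: [0.5829, -0.1381, 0.1147]
tool_rot: [1.0, 0.0, 0.0, 0.0]
ft_force: [-0.4, -2.0, 2.7]
grip_width: 0.0357
```

apply_moves(series=[[0, 0, 0, 0, 0, 0, 0.32], [0, 0, 0, 0, 0, 0, 0.32]], newtons=15)

```text
time: 3.58
position: [0.5829, -0.1381, 0.1147]
tool_rot: [1.0, 0.0, 0.0, 0.0]
ft_force: [-0.6, -2.0, 2.6]
grip_width: 0.0351
```

Stable. I'll grip at 30 N and lift in small steps, watching the force.

apply_moves(series=[[0, 0, 0, 0, 0, 0, 0.25], [0, 0, 0, 0, 0, 0, 0.25], [0, 0, -0.2, 0, 0, 0, 0.25], [0, 0, -0.4, 0, 0, 0, 0.25], [0, 0, -0.4, 0, 0, 0, 0.25]], newtons=30)

```text
time: 4.0
position: [0.5824, -0.1381, 0.1176]
tool_rot: [1.0, 0.0, -0.0, -0.0]
ft_force: [2.0, -2.8, -7.5]
grip_width: 0.0346
```

apply_moves(series=[[0, 0, -0.2, 0, 0, 0, 0.25], [0, 0, -0.4, 0, 0, 0, 0.25], [0, 0, -0.5, 0, 0, 0, 0.25], [0, 0, -0.5, 0, 0, 0, 0.25]], newtons=30)

```text
time: 4.33
position: [0.5823, -0.1381, 0.1231]
tool_rot: [1.0, 0.0, -0.001, -0.0]
ft_force: [1.9, -4.2, -10.4]
grip_width: 0.0346
```

Lifted 8.4 mm with about 10 N, as expected from the spring. I'll take a little more, then start the swing.

apply_moves(series=[[0, 0, -0.15, 0, 0, 0, 0.25], [0, 0, -0.15, 0, 0, 0, 0.25], [0.42, -0.12, -0.15, 0, 0, 0, 0.25], [0.84, -0.26, -0.15, 0, 0, 0, 0.25], [0.84, -0.26, -0.15, 0, 0, 0, 0.25]])

```text
time: 4.75
position: [0.5911, -0.1353, 0.1246]
tool_rot: [1.0, 0.0, -0.0, -0.0]
ft_force: [2.1, -4.5, -11.5]
grip_width: 0.0345
```

apply_moves(series=[[0.81, -0.34, 0, 0, 0, 0, 0.25], [1.58, -0.74, 0, 0, 0, 0, 0.25], [2.32, -1.21, 0, 0, 0, 0, 0.25], [3.01, -1.74, 0, 0, 0, 0, 0.25], [3.65, -2.33, 0, 0, 0, 0, 0.25]])

```text
time: 5.17
position: [0.6278, -0.1115, 0.1247]
tool_rot: [1.0, 0.0, -0.0, -0.0]
ft_force: [2.0, -3.2, -13.5]
grip_width: 0.0344
```

apply_moves(series=[[0.59, -0.64, 0, 0, 0, 0, 0.25], [1.12, -1.34, 0, 0, 0, 0, 0.25], [1.59, -2.07, 0, 0, 0, 0, 0.25], [1.99, -2.85, 0, 0, 0, 0, 0.25], [2.33, -3.65, 0, 0, 0, 0, 0.25]])

```text
time: 5.58
position: [0.6508, -0.0742, 0.1248]
tool_rot: [1.0, 0.0, -0.001, -0.0]
ft_force: [1.6, -1.5, -11.2]
grip_width: 0.0343
```

apply_moves(series=[[0.26, -0.83, 0, 0, 0, 0, 0.25], [0.45, -1.69, 0, 0, 0, 0, 0.25], [0.56, -2.55, 0, 0, 0, 0, 0.25], [0.6, -3.42, 0, 0, 0, 0, 0.25], [0.56, -4.29, 0, 0, 0, 0, 0.25]])

```text
time: 6.0
position: [0.6558, -0.0315, 0.1248]
tool_rot: [1.0, 0.0, -0.001, -0.0]
ft_force: [0.2, -1.9, -12.2]
grip_width: 0.0343
```

apply_moves(series=[[-0.11, -0.87, 0, 0, 0, 0, 0.25], [-0.3, -1.72, 0, 0, 0, 0, 0.25], [-0.56, -2.55, 0, 0, 0, 0, 0.25], [-0.69, -2.88, 0, 0, 0, 0, 0.25], [-0.69, -2.88, 0, 0, 0, 0, 0.25]])

```text
time: 6.42
position: [0.6482, -0.0022, 0.1249]
tool_rot: [1.0, 0.001, -0.001, -0.001]
ft_force: [-2.3, 0.7, -12.3]
grip_width: 0.0349
```

```bash
python3 - <<'E'
from h import *
o=robot.get_obs();print(o['time'],o['position'],o['ft_force'],o['grip_width'])
snap('wrist','w3');snap('scene','s3');snap('side','d3')
a=cv2.imread('pics/w3.png')[40:240,130:330];b=cv2.imread('pics/d3.png')[165:265,205:305]
cv2.imwrite('pics/c4.png',np.hstack([cv2.resize(a,(400,400),interpolation=2),cv2.resize(b,(400,400),interpolation=2)]))
E
```

```text
6.4167 [ 0.64819786 -0.00217767  0.12486213] [ -2.31136475   0.68198125 -12.25001277] 0.03488989033114785
```

View pics/c4.png

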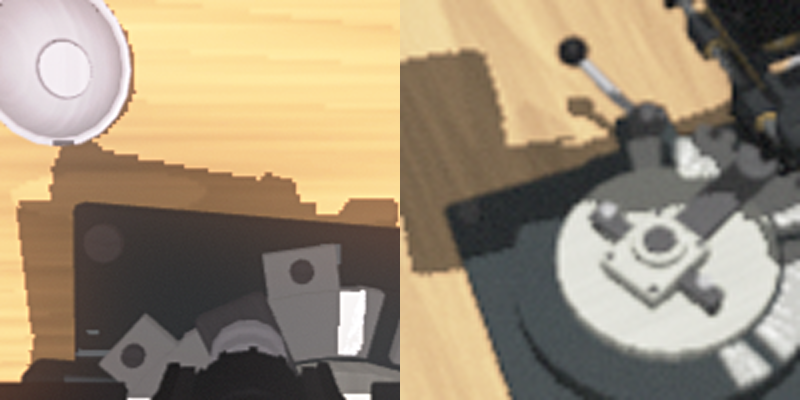

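The housing has turned with the knob held, and the pin is at about 23.4 deg by the robot's own coordinates, ahead of the second notch at ~28.5. I'll advance 2 deg, rest the pin on the ring, then open into a loose cage so the spring can drop the pin freely.

apply_moves(series=[[-0.07, -0.15, 0, 0, 0, 0, 0.25], [-0.15, -0.31, 0, 0, 0, 0, 0.25], [-0.15, -0.31, 0.15, 0, 0, 0, 0.25], [-0.15, -0.31, 0.28, 0, 0, 0, 0.25], [-0.15, -0.31, 0.28, 0, 0, 0, 0.25]])

```text
time: 6.98
position: [0.6479, -0.0012, 0.1221]
tool_rot: [1.0, 0.0, -0.0, 0.0]
ft_force: [-2.5, -2.4, -11.1]
grip_width: 0.0346
```

apply_moves(series=[[0, 0, 0, 0, 0, 0, 0.43], [0, 0, 0.1, 0, 0, 0, 0.43], [0, 0, 0.3, 0, 0, 0, 0.44], [0, 0, 0.5, 0, 0, 0, 0.44], [0, 0, 0.5, 0, 0, 0, 0.44]], newtons=4)

```text
time: 7.4
position: [0.649, -0.0007, 0.1182]
tool_rot: [1.0, 0.0, 0.001, 0.0]
ft_force: [-1.0, -0.4, -0.7]
grip_width: 0.0381
```

apply_moves(series=[[-0.04, -0.09, 0.1, 0, 0, 0, 0.44], [-0.08, -0.18, 0.2, 0, 0, 0, 0.44], [-0.12, -0.27, 0.2, 0, 0, 0, 0.44], [-0.17, -0.36, 0.2, 0, 0, 0, 0.44], [-0.17, -0.36, 0.2, 0, 0, 0, 0.44]])

```text
time: 7.82
position: [0.647, 0.0007, 0.1159]
tool_rot: [1.0, 0.001, 0.001, 0.002]
ft_force: [-0.4, -7.1, 2.3]
grip_width: 0.0385
```

apply_moves(series=[[-0.03, -0.06, 0, 0, 0, 0, 0.44], [-0.06, -0.12, 0, 0, 0, 0, 0.44], [-0.09, -0.18, 0, 0, 0, 0, 0.44], [-0.09, -0.18, 0, 0, 0, 0, 0.44]])

```text
time: 8.15
position: [0.6464, 0.002, 0.1159]
tool_rot: [1.0, 0.001, 0.001, 0.002]
ft_force: [-0.5, -7.9, 1.7]
grip_width: 0.0404
```

```bash
python3 - <<'E'
from h import *
snap('wrist','w4');snap('scene','s4');snap('side','d4');o=robot.get_obs();print(o['position'],o['ft_force'],o['grip_width'])
a=cv2.imread('pics/w4.png')[180:300,180:330];b=cv2.imread('pics/s4.png')[165:255,175:295];d=cv2.imread('pics/d4.png')[165:255,245:345]
cv2.imwrite('pics/c5.png',np.vstack([np.hstack([cv2.resize(b,(400,300),interpolation=2),cv2.resize(d,(400,300),interpolation=2)]),np.hstack([cv2.resize(a,(400,300),interpolation=2),np.zeros((300,400,3),np.uint8)])]))
E
```

```text
[0.64639829 0.00184975 0.11588938] [-1.21503474 -7.48781182  2.0268205 ] 0.04032875763312195
```

View pics/c5.png

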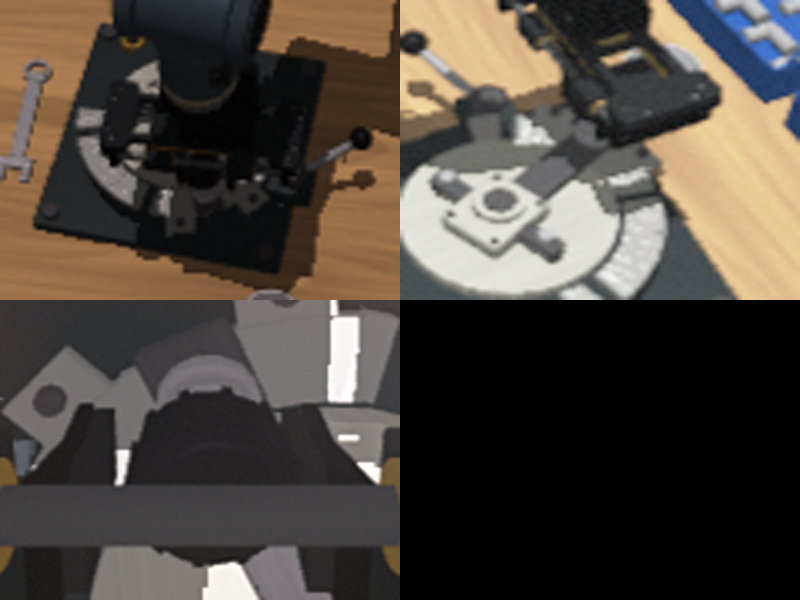

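The fixed views are blocked by the gripper. By finger position the knob only moved about 0.4 mm under 7.5 N, so it is either already seated (1 mm play) or stuck. I'll back off, rise and look clearly.

apply_moves(series=[[0.05, 0.2, 0, 0, 0, 0, 0.5], [0.05, 0.2, 0, 0, 0, 0, 0.7], [0.05, 0.2, 0, 0, 0, 0, 0.8], [0.05, 0.2, -2, 0, 0, 0, 0.9], [0.05, 0.2, -5, 0, 0, 0, 0.9]])

```text
time: 8.72
position: [0.6429, 0.0038, 0.162]
tool_rot: [1.0, 0.0, -0.005, -0.001]
ft_force: [0.4, -0.1, 0.5]
grip_width: 0.0625
```

apply_moves(series=[[-2, 2, -4, 0, 0, 0, 0.9], [-5, 5, -7, 0, 0, 0, 0.9], [-8, 8, -7, 0, 0, 0, 0.9], [-8, 8, -7, 0, 0, 0, 0.9], [-8, 8, -7, 0, 0, 0, 0.9]])

```text
time: 9.13
position: [0.5638, -0.0787, 0.2362]
tool_rot: [1.0, -0.001, -0.0, -0.0]
ft_force: [-0.4, 0.4, 0.3]
grip_width: 0.0782
```

```bash
python3 - <<'E'
from h import *
snap('wrist','w5');snap('scene','s5');snap('side','d5');o=robot.get_obs();print(o['position'],o['ft_force'])
A=[.5564,-.039]
for n in('w5','s5','d5'):print(n,[proj(n,[A[0]+.1*np.cos(t),A[1]+.1*np.sin(t),.111]).round(1) for t in np.radians([24.5,28.5])])
a=cv2.imread('pics/w5.png');b=cv2.imread('pics/s5.png')[165:255,175:295];d=cv2.imread('pics/d5.png')[165:255,235:355]
u,v=np.clip(proj('w5',[.655,.0,.08]).astype(int),[75,56],[437,328])
a=a[v-56:v+56,u-75:u+75]
print(u-75,v-56)
cv2.imwrite('pics/c6.png',np.vstack([np.hstack([cv2.resize(b,(400,300),interpolation=2),cv2.resize(d,(400,300),interpolation=2)]),np.hstack([cv2.resize(a,(400,300),interpolation=2),np.zeros((300,400,3),np.uint8)])]))
E
```

```text
[ 0.56633498 -0.07664567  0.23470432] [-0.3151288  -0.03701408  0.0247474 ]
w5 [array([168.3, 107.6]), array([162.1, 111. ])]
s5 [array([235.8, 216.7]), array([237.8, 216.1])]
d5 [array([293. , 195.6]), array([291. , 194.5])]
103 44
```

View pics/c6.png

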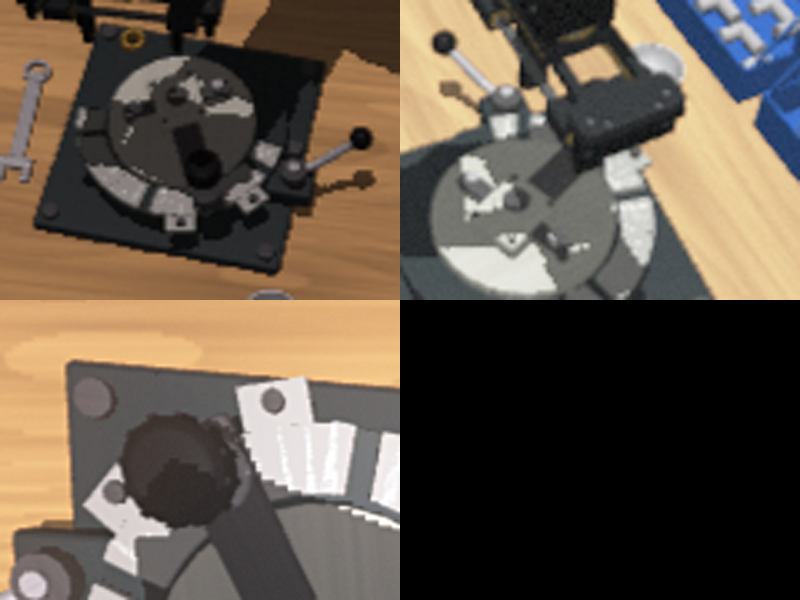

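```bash
python3 - <<'E'
from h import *
A=np.array([.5564,-.039])
def pos(t,z=.111):t=np.radians(t);return [A[0]+.1*np.cos(t),A[1]+.1*np.sin(t),z]
for n,t,q in(('scene0',-75,(200,196)),('s5',24.8,(235.5,214.5))):
    g=cv2.cvtColor(cv2.imread(f'pics/{n}.png'),6)
    x,y=int(q[0]),int(q[1]);w=g[y-9:y+10,x-9:x+10]
    print(n,x-9,y-9);print(w)
    print('pred home',proj(n,pos(t)),'raised',proj(n,pos(t,.118)))
f5=lambda u,v:(103+u*.375-.3,44+v*.3733-.3)
print(f5(180,170),tri(('w5',f5(180,170)),('s5',(235.5,214.5))))
E
```

```text
scene0 191 187
[[125 123 125 124 124 125 125 125 108  32  33  33  34  33  34  34  33  32
   33]
 [125 125 125 126 126 125 125 118  87  33  34  34  34  32  32  34  34  33
   32]
 [125 125 125 125 124 124 124 110  49  34  33  33  32  33  34  34  33  34
   33]
 [127 126 126 126 127 127 114  60  22  20  23  27  34  34  33  34  33  32
   33]
 [128 128 127 127 114  64  34  20  14  12  13  13  22  35  34  34  33  34
   38]
 [127 127 127 120  83  19  12  13  14  12  12  13  14  23  34  33  33  32
   60]
 [121 122 116  83  26  13  14  12  14  14  13  13  12  17  30  34  35  39
   82]
 [107 108  99  49  11  14  14  14  13  14  13  13  12  13  23  34  33  58
  113]
 [103 103  95  60  11  15  14  14  13  14  14  14  10   9  22  33  38  84
  137]
 [105 106  94  46  10  13  15  14  15  14  15  13  10   5  19  34  58 114
  138]
 [102 104  97  60   5  11  15  20  21  21  12   9   8  10  21  34  61 110
  106]
 [103 104 101  84   4   8   7  11  12  10   6   4   5  11  35  58  51  58
   56]
 [103 103 104  91  37   3   5   5   6   4   4   4   5  14  23  32  47  47
   48]
 [101 101 103  93  54  19   4   
[... 1611 characters left out ...]
42   6   6   9  12  13  14   9   5   6  11  30  45  45
   47]
 [ 58  57  57  56  48  21   2   6   7   5   5   6   4   7  25  46  47  47
   46]
 [ 53  54  53  53  48  27   8   5   7   4   4   4   7  19  37  47  47  47
   46]
 [ 35  41  41  42  40  42  45  24  13  13  13  17  29  43  45  47  47  46
   75]
 [126 126 110  46  46  45  45  43  44  46  47  46  45  45  43  40  47  75
  127]
 [133 133 137 141 110  44  42  48  46  47  46  47  47  46  39  36  47  79
  132]]
pred home [235.95658961 216.66772841] raised [235.86425727 215.67093732]
(170.2, 107.16100000000002) (array([ 6.46126541e-01, -3.57207317e-04,  1.20890532e-01]), [np.float64(0.0023646182342729432), np.float64(0.002364618234272942)])
```

The knob centroid in the scene view and the triangulated height (0.121) both say the pin is still up on the ring at about 24.7 deg. It is held by friction, short of the notch at ~28.4. I'll regrip, lift, and hop to just short of the notch.

apply_moves(series=[[3, -3, 1, 0, 0, 0, 0.8], [6.1, -5.7, 4, 0, 0, 0, 0.8], [8.1, -7.7, 8, 0, 0, 0, 0.8], [8.1, -7.7, 10.5, 0, 0, 0, 0.7], [8.1, -7.7, 11.6, 0, 0, 0, 0.6]], newtons=5)

```text
time: 9.7
position: [0.6455, 0.0041, 0.112]
tool_rot: [1.0, 0.002, -0.005, -0.001]
ft_force: [-1.8, 0.7, -0.8]
grip_width: 0.0632
```

apply_moves(series=[[0, 0, 0, 0, 0, 0, 0.5], [0, 0, 0, 0, 0, 0, 0.46], [0, 0, 0, 0, 0, 0, 0.42], [0, 0, 0, 0, 0, 0, 0.38], [0, 0, 0, 0, 0, 0, 0.36]], newtons=5)

```text
time: 10.12
position: [0.6481, -0.0014, 0.1217]
tool_rot: [1.0, -0.0, 0.002, 0.001]
ft_force: [0.7, -0.6, 1.7]
grip_width: 0.0351
```

apply_moves(series=[[0, 0, 0, 0, 0, 0, 0.36], [0, 0, 0, 0, 0, 0, 0.36]], newtons=5)

```text
time: 10.28
position: [0.6481, -0.0013, 0.1216]
tool_rot: [1.0, -0.0, 0.002, 0.001]
ft_force: [-0.9, -1.3, 6.4]
grip_width: 0.035
```

apply_moves(series=[[0, 0, 0, 0, 0, 0, 0.25], [0, 0, -0.1, 0, 0, 0, 0.25], [0, 0, -0.25, 0, 0, 0, 0.25], [0, 0, -0.25, 0, 0, 0, 0.25], [0, 0, -0.25, 0, 0, 0, 0.25]], newtons=30)

```text
time: 10.7
position: [0.6478, -0.0009, 0.1218]
tool_rot: [1.0, 0.0, 0.001, 0.0]
ft_force: [2.3, -2.6, -1.7]
grip_width: 0.0346
```

apply_moves(series=[[-0.1, -0.2, 0, 0, 0, 0, 0.25], [-0.2, -0.4, 0, 0, 0, 0, 0.25], [-0.26, -0.55, 0, 0, 0, 0, 0.25], [-0.26, -0.55, 0, 0, 0, 0, 0.25], [-0.26, -0.55, 0, 0, 0, 0, 0.25]])

```text
time: 11.12
position: [0.6439, 0.0063, 0.1204]
tool_rot: [1.0, 0.0, -0.001, -0.001]
ft_force: [4.5, 1.5, -9.2]
grip_width: 0.0348
```

Free now, at about 28.7 deg, carrying 9 N of spring. I'll lower gently and watch whether the pin goes into the notch.

apply_moves(series=[[0, 0, 0.1, 0, 0, 0, 0.25], [0, 0, 0.2, 0, 0, 0, 0.25], [0, 0, 0.2, 0, 0, 0, 0.25]])

```text
time: 11.37
position: [0.6439, 0.0063, 0.1186]
tool_rot: [1.0, 0.0, -0.001, -0.001]
ft_force: [5.1, 2.2, -9.5]
grip_width: 0.0349
```

apply_moves(series=[[0, 0, 0.1, 0, 0, 0, 0.25], [0, 0, 0.15, 0, 0, 0, 0.25], [0, 0, 0.15, 0, 0, 0, 0.25]])

```text
time: 11.62
position: [0.644, 0.0063, 0.1174]
tool_rot: [1.0, 0.0, -0.001, -0.001]
ft_force: [4.3, 2.7, -8.5]
grip_width: 0.0348
```

apply_moves(series=[[0, 0, 0.1, 0, 0, 0, 0.25], [0, 0, 0.15, 0, 0, 0, 0.25], [0, 0, 0.15, 0, 0, 0, 0.25]])

```text
time: 11.87
position: [0.644, 0.0062, 0.1161]
tool_rot: [1.0, 0.0, -0.001, -0.001]
ft_force: [4.4, 3.7, -8.3]
grip_width: 0.035
```

apply_moves(series=[[0, 0, 0.1, 0, 0, 0, 0.25], [0, 0, 0.15, 0, 0, 0, 0.25], [0, 0, 0.15, 0, 0, 0, 0.25]])

```text
time: 12.12
position: [0.6441, 0.006, 0.1149]
tool_rot: [1.0, 0.0, -0.0, -0.001]
ft_force: [4.1, 3.8, -7.3]
grip_width: 0.0343
```

It has come down 5.5 mm and the spring load fell to about 7 N, the near-home value, so the pin is in the notch. I'll release the grip so the spring seats it, then rise and check.

apply_moves(series=[[0, 0, 0, 0, 0, 0, 0.5], [0, 0, 0, 0, 0, 0, 0.7], [0, 0, 0, 0, 0, 0, 0.8], [0, 0, -2, 0, 0, 0, 0.9], [0, 0, -5, 0, 0, 0, 0.9]])

```text
time: 12.53
position: [0.6413, 0.0049, 0.1631]
tool_rot: [1.0, 0.0, -0.004, -0.0]
ft_force: [0.4, 0.0, -0.9]
grip_width: 0.0602
```

apply_moves(series=[[-2, 2, -4, 0, 0, 0, 0.9], [-5, 5, -7, 0, 0, 0, 0.9], [-8, 8, -7, 0, 0, 0, 0.9], [-8, 8, -7, 0, 0, 0, 0.9], [-8, 8, -7, 0, 0, 0, 0.9]])

```text
time: 12.95
position: [0.5619, -0.0774, 0.237]
tool_rot: [1.0, -0.002, -0.0, 0.001]
ft_force: [0.2, 0.4, 0.2]
grip_width: 0.0777
```

```bash
cat > kn.py <<'E'
from h import *
import sys
def blob(f,u,v,th,h=16):
    g=cv2.cvtColor(cv2.imread(f'pics/{f}.png'),6); u,v=int(u),int(v)
    m=(g[v-h:v+h,u-h:u+h]<th).astype(np.uint8); m=cv2.morphologyEx(cv2.morphologyEx(m,2,np.ones((3,3))),3,np.ones((5,5)))
    c=max(cv2.findContours(m,0,1)[0],key=cv2.contourArea); e=cv2.fitEllipse(c)
    return (e[0][0]+u-h,e[0][1]+v-h),e[1]
E
python3 - <<'E'
from kn import *
snap('wrist','w6');snap('scene','s6');snap('side','d6');o=robot.get_obs();print(o['position'],o['time'])
A=np.array([.5564,-.039])
print('scene0',blob('scene0',200,196,22,12),'s5',blob('s5',235.5,215,20,12))
t=np.radians(28.5);X=[*(A+.1*np.array([np.cos(t),np.sin(t)])),.111]
u=proj('s6',X);print('s6 pred',u,'raised',proj('s6',[*X[:2],.118]),blob('s6',*u,20,12))
u=proj('w6',X);print('w6 pred',u)
b=cv2.imread('pics/s6.png')[165:255,175:295];a=cv2.imread('pics/w6.png')[44:194,50:250]
cv2.imwrite('pics/c7.png',np.hstack([cv2.resize(b,(400,300),interpolation=2),cv2.resize(a,(400,300),interpolation=2)]))
E
```

```text
[ 0.56457824 -0.07478203  0.23518937] 13.1
scene0 ((199.6213026046753, 195.94788646697998), (9.567602157592773, 10.472363471984863)) s5 ((235.09198474884033, 215.02227783203125), (9.887919425964355, 12.440116882324219))
s6 pred [237.7807468  216.10865108] raised [237.69654151 215.11021774] ((236.30027294158936, 213.79199409484863), (9.575743675231934, 19.553491592407227))
w6 pred [163.33285573 109.00625977]
```

View pics/c7.png

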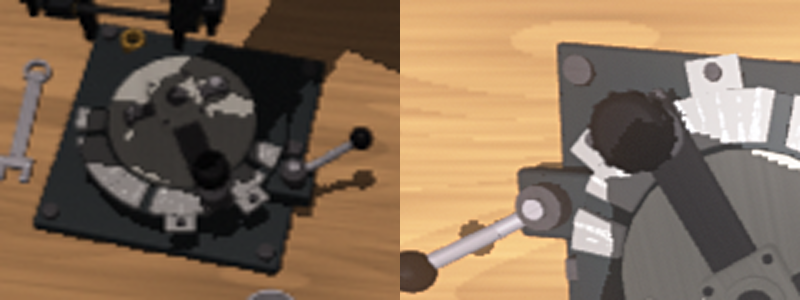

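Both views show the knob in line with the second notch. The scene blob was contaminated by the dark arm, so I'll look at the pixels.

```bash
python3 - <<'E'
from kn import *
for n,u,v in(('s5',226,207),('s6',229,207)):
    g=cv2.cvtColor(cv2.imread(f'pics/{n}.png'),6);print(n);print(g[v:v+17,u:u+18])
for n in('w5','w6'):
    x=proj(n,[.646,.002,.111]);print(n,x,blob(n,*x,38,28))
E
```

```text
s5
[[ 50  30  19  20  18  18  20  19  20  24  41  54  55  54  54  54  55  54]
 [ 54  45  20  20  19  19  19  19  20  19  33  55  54  54  54  55  55  55]
 [ 54  51  31  20  19  20  20  18  19  15  27  47  54  55  54  55  55  55]
 [ 55  50  31  20  18  19  17  11   4   6   8  15  28  45  54  55  55  55]
 [ 56  55  45  19  20  17   6   6   5   3   5   7   8  17  38  56  55  54]
 [ 55  55  48  25  18  11   4   6   4   4   5   5   8  15  30  56  55  54]
 [ 55  56  50  29  15  11   4   6   5   6   3   5   9  15  18  39  55  55]
 [ 55  56  52  36  15  12  17  14   5   5   8  15  16  16  12  30  55  54]
 [ 56  55  54  46  17  13  16  17  16  16  16  17  16  15  10  27  55  51]
 [ 56  56  55  49  23  13  13  17  19  20  19  18  17  11  10  27  51  48]
 [ 56  56  56  49  25   9  11  15  21  23  22  17  12   9   6  20  33  36]
 [ 57  56  56  54  42   6   6   9  12  13  14   9   5   6  11  30  45  45]
 [ 58  57  57  56  48  21   2   6   7   5   5   6   4   7  25  46  47  47]
 [ 53  54  53  53  48  27   8   5   7   4   4   4   7  19  37  47  47  47]
 [ 35  41  41  42  40  42  45  24  13  13  13  
[... 985 characters left out ...]
   6  17  38  48  47]
 [ 56  55  55  44   8   7  10  11  14  14  12  10   6   5  16  38  47  46]
 [ 57  56  55  51  26   6   5   6   6   8  10   6   6  15  36  46  75 110]
 [ 54  54  54  48  28  10   5   6   5   5   5   5   8  24  45  47  78 129]
 [ 42  41  40  38  27  30  28  10   3   4  11  22  28  41  41  74 127 132]
 [109  45  46  46  42  37  47  43  42  41  35  44  45  42  32  78 132 131]
 [146 126 125 109  47  42  39  49  50  48  48  50  46  35  25  42  86 132]]Traceback (most recent call last):
  File "<stdin>", line 5, in <module>
  File "kn.py", line 6, in blob
    c=max(cv2.findContours(m,0,1)[0],key=cv2.contourArea); e=cv2.fitEllipse(c)
ValueError: max() iterable argument is empty
```

```bash
python3 - <<'E'
from kn import *
def circ(n,X):
    u,v=proj(n,X).astype(int);g=cv2.cvtColor(cv2.imread(f'pics/{n}.png'),6);h=34
    w=g[v-h:v+h,u-h:u+h]
    m=(w<45).astype(np.uint8);m=cv2.morphologyEx(m,2,cv2.getStructuringElement(2,(23,23)))
    cs=cv2.findContours(m,0,1)[0];c=max(cs,key=cv2.contourArea);e=cv2.fitEllipse(c);return (e[0][0]+u-h,e[0][1]+v-h),e[1],cv2.contourArea(c),np.percentile(w,[5,20,40]),
for n,X in(('w1',[.582,-.137,.111]),('w5',[.6477,0,.111]),('w6',[.644,.006,.111])):
    r=circ(n,X);print(n,r)
    for z in(.113,.120):print('  at z',z,plane(n,r[0],z)[:2])
E
```

```text
w1 ((np.float64(231.1001968383789), np.float64(167.8425064086914)), (34.445159912109375, 35.33366775512695), 952.0, array([35., 39., 52.]))
  at z 0.113 [ 0.58224423 -0.13876707]
  at z 0.12 [ 0.58358726 -0.13936417]Traceback (most recent call last):
  File "<stdin>", line 8, in <module>
  File "<stdin>", line 6, in circ
ValueError: max() iterable argument is empty
```

```bash
python3 - <<'E'
from kn import *
for n,X in(('w5',[.6477,0,.111]),('w6',[.644,.006,.111])):
    u,v=proj(n,X).astype(int);g=cv2.cvtColor(cv2.imread(f'pics/{n}.png'),6)
    print(n,u,v)
    for th in(52,60,68):
        m=(g[v-34:v+34,u-34:u+34]<th).astype(np.uint8);m=cv2.morphologyEx(m,2,cv2.getStructuringElement(2,(25,25)))
        cs=cv2.findContours(m,0,1)[0]
        if not cs: print(th,'none');continue
        e=cv2.fitEllipse(max(cs,key=cv2.contourArea));c=(e[0][0]+u-34,e[0][1]+v-34)
        print(th,c,e[1],[plane(n,c,z)[:2].round(4) for z in(.113,.120)])
E
```

```text
w5 170 107
52 none
60 none
68 (np.float64(163.9291534423828), np.float64(108.8365364074707)) (26.99907684326172, 39.26414108276367) [array([0.6462, 0.0061]), array([0.6461, 0.0039])]
w6 166 109
52 none
60 (np.float64(172.0), np.float64(117.0)) (23.177993774414062, 24.34736442565918) [array([6.369e-01, 5.000e-04]), array([ 0.6369, -0.0016])]
68 (np.float64(164.22964096069336), np.float64(111.88267135620117)) (30.519880294799805, 44.1092414855957) [array([0.6416, 0.0075]), array([0.6415, 0.0052])]
```

The image fits are too noisy to separate 7 mm of height here. A gentle touch on the knob's top will settle it: with tips at 19 mm, contact at TCP z ≈ 0.143 means home and ≈ 0.150 means raised.

apply_moves(series=[[3, -3, 0, 0, 0, 0, 0], [6, -6, 2, 0, 0, 0, 0], [8, -8, 4, 0, 0, 0, 0], [8, -8, 6, 0, 0, 0, 0], [8, -8, 7.5, 0, 0, 0, 0]], newtons=10)

```text
time: 13.52
position: [0.6452, 0.0086, 0.1569]
tool_rot: [1.0, 0.003, -0.001, -0.0]
ft_force: [0.1, -0.2, -0.7]
grip_width: 0.053
```

apply_moves(series=[[0, 0, 0, 0, 0, 0, 0], [0, 0, 0, 0, 0, 0, 0], [0, 0, 0, 0, 0, 0, 0], [0, 0, 0.2, 0, 0, 0, 0], [0, 0, 0.2, 0, 0, 0, 0]])

```text
time: 13.93
position: [0.645, 0.0049, 0.1593]
tool_rot: [1.0, 0.0, 0.001, 0.0]
ft_force: [-0.5, 0.8, 0.4]
grip_width: 0.0196
```

apply_moves(series=[[0, 0, 0, 0, 0, 0, 0], [0, 0, 0, 0, 0, 0, 0], [0, 0, 0.2, 0, 0, 0, 0], [0, 0, 0.5, 0, 0, 0, 0], [0, 0, 0.5, 0, 0, 0, 0]])

```text
time: 14.35
position: [0.6439, 0.0051, 0.1527]
tool_rot: [1.0, 0.0, -0.001, -0.0]
ft_force: [-0.3, -0.7, 0.3]
grip_width: 0.001
```

apply_moves(series=[[0, 0, 0.2, 0, 0, 0, 0], [0, 0, 0.4, 0, 0, 0, 0], [0, 0, 0.6, 0, 0, 0, 0], [0, 0, 0.6, 0, 0, 0, 0]])

```text
time: 14.68
position: [0.644, 0.0052, 0.1466]
tool_rot: [1.0, 0.0, -0.001, -0.0]
ft_force: [-0.3, 0.8, -0.3]
grip_width: 0.0004
```

apply_moves(series=[[0, 0, 0.1, 0, 0, 0, 0], [0, 0, 0.2, 0, 0, 0, 0], [0, 0, 0.25, 0, 0, 0, 0], [0, 0, 0.25, 0, 0, 0, 0]])

```text
time: 15.02
position: [0.6443, 0.0051, 0.1447]
tool_rot: [1.0, 0.0, -0.0, -0.0]
ft_force: [0.3, 0.5, 0.3]
grip_width: 0.0007
```

apply_moves(series=[[0, 0, 0.1, 0, 0, 0, 0], [0, 0, 0.15, 0, 0, 0, 0], [0, 0, 0.15, 0, 0, 0, 0]])

```text
time: 15.27
position: [0.6446, 0.0051, 0.1439]
tool_rot: [1.0, 0.0, 0.0, 0.0]
ft_force: [-1.7, -0.4, 3.7]
grip_width: 0.0007
```

Contact comes at TCP z ≈ 0.144, so the knob's top is at ≈ 0.125, which matches home (0.124) and not raised (0.131). A few newtons more will show that it doesn't sink further.

apply_moves(series=[[0, 0, 0.08, 0, 0, 0, 0], [0, 0, 0.15, 0, 0, 0, 0], [0, 0, 0.15, 0, 0, 0, 0]])

```text
time: 15.52
position: [0.6449, 0.0048, 0.1438]
tool_rot: [1.0, 0.0, 0.001, 0.0]
ft_force: [-2.4, 0.1, 9.6]
grip_width: 0.0006
```

apply_moves(series=[[0, 0, -3, 0, 0, 0, 0], [0, 0, -6, 0, 0, 0, 0], [-3, 0, -9, 0, 0, 0, 0], [-3, 0, -9, 0, 0, 0, 0], [-3, 0, -9, 0, 0, 0, 0]])

```text
time: 15.93
position: [0.6143, 0.0051, 0.2337]
tool_rot: [1.0, 0.0, 0.002, 0.0]
ft_force: [-0.5, 1.2, -0.2]
grip_width: 0.0003
```

```bash
python3 - <<'E'
from kn import *
o=robot.get_obs();print(o['time'],o['position'],o['q'])
snap('wrist','w7');snap('scene','s7')
# ball predicted
print(proj('w7',[.5686,.1541,.078]),proj('s7',[.5686,.1541,.078]))
print(blob('s7',283,206,60,7),blob('scene0',283,206,60,7),tri(('scene0',blob('scene0',283,206,60,7)[0]),('side0',blob('side0',248,178,60,7)[0])))
x=proj('w7',[.5686,.1541,.078])
try:
  r=blob('w7',*x,70,22);print(r,plane('w7',r[0],.078),tri(('w7',r[0]),('scene0',blob('scene0',283,206,60,7)[0])))
except Exception as e:print(e)
E
```

```text
15.9333 [0.61429624 0.00513455 0.23367751] [-1.73349305e-01  5.20380982e-01  1.47146138e+00  4.93863489e-05
  1.14629867e+00  1.39696760e+00]
[129.33610042 221.49724724] [282.32398335 206.42908353]
((279.9831736087799, 204.22255659103394), (7.6732707023620605, 11.923654556274414)) ((282.82816791534424, 206.16649055480957), (6.290173053741455, 6.805805206298828)) (array([0.5652753 , 0.15565385, 0.07426805]), [np.float64(0.00015473622348308985), np.float64(0.00015473622348303808)])
((130.91956329345703, 222.3096866607666), (18.00271224975586, 19.970476150512695)) [0.56755342 0.15232828 0.078     ] (array([0.56449655, 0.15558997, 0.07202777]), [np.float64(0.0005913624895033125), np.float64(0.0005913624895031851)])
```

View pics/w7.png

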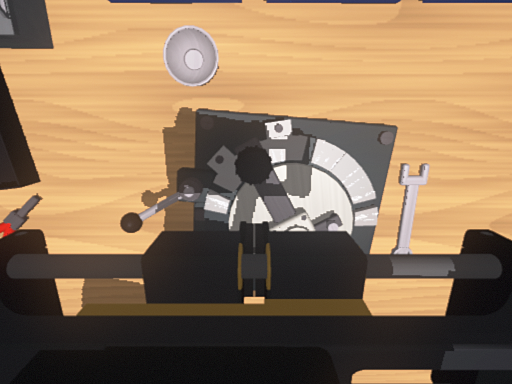

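Pressing with 9.6 N moved it only 0.1 mm, so the pin is solidly home. The wrist view shows the ball at (131,222), and casting that ray onto z=0.078 gives (0.568,0.152), which agrees with the fixed views. I'll push it along +x with the closed fingers, starting from its -x side.

apply_moves(series=[[-2, -3, 0, 0, 0, 0, 0], [-4.4, -6.5, 0, 0, 0, 0, 0], [-6.8, -10, 0, 0, 0, 0, 0], [-9.2, -13.5, 0, 0, 0, 0, 0], [-9.4, -15.2, 2, 0, 0, 0, 0]])

```text
time: 16.45
position: [0.5175, 0.1602, 0.2124]
tool_rot: [1.0, 0.001, -0.0, -0.001]
ft_force: [-0.2, -0.4, 1.1]
grip_width: 0.0004
```

apply_moves(series=[[0, 0, 3, 0, 0, 0, 0], [0, 0, 6.5, 0, 0, 0, 0], [0, 0, 10, 0, 0, 0, 0], [0, 0, 12, 0, 0, 0, 0], [0, 0, 12.5, 0, 0, 0, 0]])

```text
time: 16.87
position: [0.517, 0.1568, 0.0814]
tool_rot: [1.0, 0.0, -0.005, 0.0]
ft_force: [-0.3, 1.1, 0.2]
grip_width: 0.0003
```

apply_moves(series=[[0, 0, 0, 0, 0, 0, 0], [0, 0, 0, 0, 0, 0, 0], [0, 0, 0, 0, 0, 0, 0]])

```text
time: 17.12
position: [0.5215, 0.1571, 0.0877]
tool_rot: [1.0, 0.0, 0.001, -0.0]
ft_force: [0.4, 0.4, 0.3]
grip_width: 0.0007
```

apply_moves(series=[[0.8, 0, 0, 0, 0, 0, 0], [1.6, 0, 0, 0, 0, 0, 0], [2.4, 0, 0, 0, 0, 0, 0], [3.0, 0, 0, 0, 0, 0, 0], [3.6, 0, 0, 0, 0, 0, 0]])

```text
time: 17.53
position: [0.5521, 0.1576, 0.0866]
tool_rot: [1.0, -0.0, -0.006, -0.0]
ft_force: [-9.0, 2.2, 3.5]
grip_width: 0.0005
```

apply_moves(series=[[0.5, 0, 0, 0, 0, 0, 0], [1.0, 0, 0, 0, 0, 0, 0], [1.5, 0, 0, 0, 0, 0, 0], [2.0, 0, 0, 0, 0, 0, 0], [2.5, 0, 0, 0, 0, 0, 0]])

```text
time: 17.95
position: [0.5756, 0.1599, 0.0857]
tool_rot: [1.0, -0.0, -0.007, -0.002]
ft_force: [-7.9, 9.8, 0.5]
grip_width: 0.0005
```

apply_moves(series=[[0.3, -0.1, 0, 0, 0, 0, 0], [0.6, -0.1, 0, 0, 0, 0, 0], [0.9, -0.1, 0, 0, 0, 0, 0], [1.2, -0.1, 0, 0, 0, 0, 0], [1.5, -0.1, 0, 0, 0, 0, 0]])

```text
time: 18.37
position: [0.5921, 0.1599, 0.0858]
tool_rot: [1.0, 0.0, -0.005, -0.001]
ft_force: [-7.1, 4.5, -0.1]
grip_width: 0.0005
```

apply_moves(series=[[0.15, 0.1, 0, 0, 0, 0, 0], [0.3, 0.1, 0, 0, 0, 0, 0], [0.45, 0.1, 0, 0, 0, 0, 0]])

```text
time: 18.62
position: [0.5971, 0.1588, 0.0859]
tool_rot: [1.0, 0.0, -0.005, -0.001]
ft_force: [-6.4, 4.9, -1.2]
grip_width: 0.0002
```

Dragging at about 8 N, not at the stop yet. I'll continue in small steps.

apply_moves(series=[[0.12, 0, 0, 0, 0, 0, 0], [0.24, 0, 0, 0, 0, 0, 0], [0.36, 0, 0, 0, 0, 0, 0], [0.36, 0, 0, 0, 0, 0, 0]])

```text
time: 18.95
position: [0.6009, 0.1583, 0.0859]
tool_rot: [1.0, 0.0, -0.004, -0.001]
ft_force: [-5.9, 3.1, -0.6]
grip_width: 0.0004
```

apply_moves(series=[[0.12, 0, 0, 0, 0, 0, 0], [0.24, 0, 0, 0, 0, 0, 0], [0.36, 0, 0, 0, 0, 0, 0], [0.36, 0, 0, 0, 0, 0, 0]])

```text
time: 19.28
position: [0.6016, 0.1582, 0.0858]
tool_rot: [1.0, 0.0, -0.008, -0.001]
ft_force: [-9.4, 3.0, 3.7]
grip_width: 0.0006
```

It's stopping at x ≈ 0.6016 with force rising. I'll press a bit more firmly to confirm the stop.

apply_moves(series=[[0.15, 0, 0, 0, 0, 0, 0], [0.3, 0, 0, 0, 0, 0, 0], [0.4, 0, 0, 0, 0, 0, 0], [0.4, 0, 0, 0, 0, 0, 0]])

```text
time: 19.62
position: [0.602, 0.1583, 0.0857]
tool_rot: [1.0, 0.0, -0.012, -0.0]
ft_force: [-16.1, 2.7, 9.8]
grip_width: 0.0007
```

A firm stop: only 0.4 mm of travel for 7 N more. I'll back off, rise and check.

apply_moves(series=[[-0.6, 0, 0, 0, 0, 0, 0], [-2, 0, 0, 0, 0, 0, 0], [-5, 0, 0, 0, 0, 0, 0], [-5, 0, -3, 0, 0, 0, 0], [-5, 0, -7, 0, 0, 0, 0]])

```text
time: 20.03
position: [0.5571, 0.1567, 0.154]
tool_rot: [1.0, 0.0, -0.006, 0.001]
ft_force: [0.5, 0.5, 0.2]
grip_width: 0.0005
```

apply_moves(series=[[-1, 3, -3, 0, 0, 0, 0], [-3, 6.5, -6, 0, 0, 0, 0], [-5, 10, -7, 0, 0, 0, 0], [-7, 13, -7, 0, 0, 0, 0], [-7, 13, -7, 0, 0, 0, 0]])

```text
time: 20.45
position: [0.4899, 0.0229, 0.2286]
tool_rot: [1.0, -0.002, 0.0, 0.001]
ft_force: [-1.2, -0.1, -0.1]
grip_width: 0.0005
```

```bash
python3 - <<'E'
from kn import *
snap('scene','s8');snap('side','d8');snap('wrist','w8');o=robot.get_obs();print(o['time'],o['position'],o['ft_force'])
b=cv2.imread('pics/s8.png')[165:255,175:295];d=cv2.imread('pics/d8.png')[160:250,235:355];w=cv2.resize(cv2.imread('pics/w8.png')[:300,:400],(400,300))
cv2.imwrite('pics/c8.png',np.vstack([np.hstack([cv2.resize(b,(400,300),interpolation=2),cv2.resize(d,(400,300),interpolation=2)]),np.hstack([w,cv2.resize(cv2.imread('pics/s8.png'),(400,300))])]))
E
```

```text
20.6 [0.49306749 0.0265749  0.22748172] [-0.62047981  0.87412172  0.80796398]
```

View pics/c8.png

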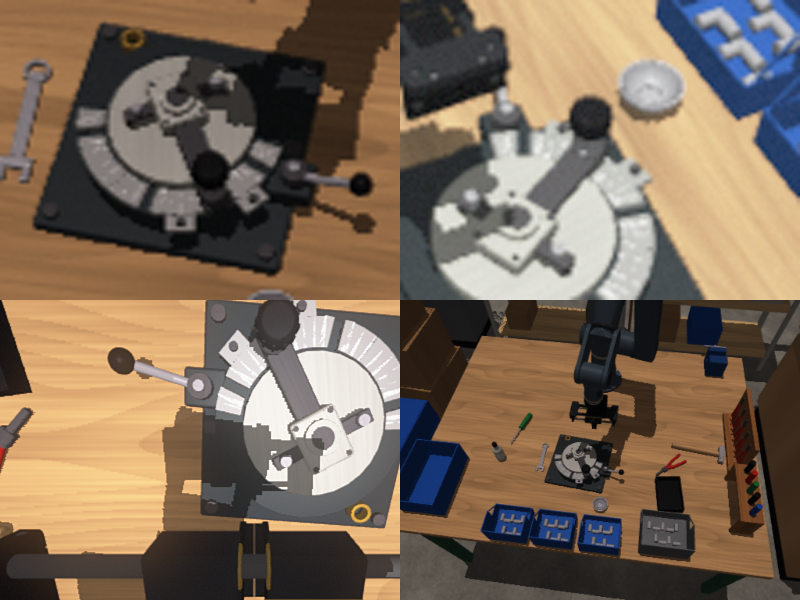

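The views show the pin arm at the second notch, the lever swung across with its ball at scene crop (361,184), and the bystanders in place. Here's the final height and angle check, with knob and ball each in two views.

```bash
python3 - <<'E'
from kn import *
cd=lambda u,v:(235+(u-400)*.3-.35,160+v*.3-.35)
k=tri(('s8',ca(210,167)),('d8',cd(590,118)));d=k[0]-[.5564,-.039,0];print(k,np.hypot(*d[:2]),75.05+np.degrees(np.arctan2(d[1],d[0])))
b=tri(('s8',ca(361,184)),('w8',(121,60)));d=b[0]-[.6035,.0865,0];print(b,np.hypot(*d[:2]),'clamp turned',np.radians(118-np.degrees(np.arctan2(d[1],d[0]))))
for n in('spanner',):pass
E
```

```text
(array([0.64246665, 0.00618934, 0.11388631]), [np.float64(0.0023153351638275648), np.float64(0.0023153351638276107)]) 0.09720876874157638 102.75174056460753
(array([0.62193955, 0.15979182, 0.07661642]), [np.float64(0.0018355952945769641), np.float64(0.0018355952945769089)]) 0.07557584031999494 clamp turned 0.7351675937350711
```

Dial at about 102.8 deg with the knob at home height. The lever turned about 0.74 rad from its slack start, and the stop held 16 N against roughly 6 N of drag. Handing in.

```bash
python3 -c "
from rig import robot
print(robot.hand_in())"
```

```text
the job is handed in; nothing more can be done
None
```

The housing is indexed two notches on, and the clamp lever is against its tight stop. The job was handed in at about 20.6 s with the gripper clear of everything; the hand-in gave no verdict.

**Indexing:** I drew the knob up, swung it anticlockwise over the first notch and seated the pin in the second.
- My first attempt to drop the pin stopped about 4 degrees short. It sat on the ring and held against a 7.5 N push. I gripped the knob again, moved it on and lowered it into the notch.
- Pressing on the knob's top met a solid stop at about 0.125 m (0.124 m expected when home). It gave only 0.1 mm under 9.6 N.
- Two-view triangulation puts the dial at about 102.8 degrees (1.79 rad) and the knob at a height of 0.114 m, against 0.111 m expected.

**Clamp lever:** I pushed it clockwise with closed fingers until it hit a hard stop. The force rose to 16–19 N with almost no further movement.

**Checks that disagreed or stayed open:**
- The wrist camera and the fixed cameras differed by up to 4–5 mm.
- My attempts to read the knob's height from single images were too noisy to use, so I relied on touch.
- The lever turned about 0.74 rad, but its starting slack (0 to 0.2 rad) was not measured. That it is at the stop rests on the force felt, not on a measured angle.
- No bystander looked moved in the last pictures, but I checked this by eye only.

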